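# Load the badge press and hold its index plunger out

## Task

Load the badge press: take the domed badge shell from the white tray, lower it dome up into the loading die (the one out in the open, with the two finger cut-outs) without dropping it, and let it go so that it lies flat in the recess. Then pull the turntable's black index-plunger knob fully back against its spring and finish holding it there, so that I can swing the turntable round; do not turn the turntable yourself, and leave the pin back, scissors, glue stick and pencil where they are.

Things in the scene. Friction and masses are not known exactly. Their poses are not given: they have to be found in the camera images.
- press: Hand-lever badge press, grey cast base 130 x 345 mm, 30 mm thick, fixed. Origin on the table under the turntable's pivot, z up. Its own +y points to the column and head (ram, upper die and head lie 35 mm and more along +y; upper die underside 104 mm up; lever grip at most 440 mm up). Its -y end carries the loading die and the index plunger.
- turntable (a joint): Turning of the aluminium turntable (disc 224 mm across, top 50 mm above the table) about the pivot, rad, 0 as it stands. The plunger's pin in its rim hole locks it (play about 0.01 rad); with the pin out it turns freely with little friction (0.08 N m).
- die_seat (a point): Centre of the floor of the loading die's recess, 64 mm up, 75 mm from the pivot along the press's -y; axes as the press. Steel die 78 mm across; round dark-floored recess, 61 mm across at the floor, 65 mm at the top of its 4 mm high rim. The rim is cut away, down to the floor and open outwards, 36 mm wide on the press's +x and -x sides: there fingers can straddle the shell along the press's x.
- shell: Badge shell, a plain tin cap 58 mm across and 7.5 mm high in the middle, with an upright side wall 4 mm high and a shallow domed top; 14 g. It lies dome up. Origin at the centre of its underside (plane of the rim), z out through the dome.
- tray: Shallow white open tray 150 x 240 mm (long along its y), floor 3 mm and walls 14 mm above the table, fixed. Origin on the table under its centre. The shell and the pin back lie on its floor about 54 mm either side of its centre along y, either way round.
- pin_back: Flat badge back, steel disc 55 mm across and 3 mm thick with a safety pin and its clasp on top (7 mm high in all). Lies in the tray beside the shell; not needed. Origin at the centre of its underside.
- plunger (a joint): Pull of the index plunger, m: 0 = pin seated 10 mm deep in the turntable's rim hole, 0.014 = fully back on its stop. The knob moves level along the press's -y. The spring pulls back with 6.4 N at 0 and 12 N at 0.014 and snaps the plunger home when it is let go.
- plunger_grip (a point): On the axis of the plunger's black knob, 41 mm up, mid-length of its grip barrel (26 mm across, 18 mm long along the press's y); moves with it; axes as the press. On its outer (-y) end is a lip 33 mm across, 6 mm thick; inboard a 16 mm neck 5 mm long, then the fixed sleeve. At rest 164 mm from the pivot. The base ends 32 mm inboard: only the table is below the knob.
- scissors: Pair of scissors with grey handles lying on the table, about 185 mm long, 70 mm wide, 12 mm high. Origin at its pivot screw, on the table. Bystander.
- glue_stick: Upright glue stick, 27 mm across, 96 mm high. Origin at the centre of its underside. Bystander.
- pencil: Pencil lying on the table, 175 mm long, 8 mm thick. Origin at its middle, on the table. Bystander.
Not all that is in view belongs to the job. Leave any purple or yellow look-alike of the shell alone.

How it is judged:
By the outcome, as a careful person would: the job done as asked, in the order asked, and still so for the second after the job is handed in, while the arm keeps its last pose, push and grip.
It also fails if it takes over 58 s, if anything falls off the work surface, if the arm or the gripper's body presses on something with over 40 N, if the wrist force passes 120 N, or if a joint passes its speed limit or range.

## Robot

A 6-joint arm with a two-finger parallel gripper is mounted at the origin on the work surface. World frame = base frame: x ahead of the robot, y to its left, z up, the work surface at z = 0. Lengths are in mm, angles in rad, forces in N, time in s.
With the tool pointing down it reaches from about 350 to 925 mm from the base axis. Payload 6.4 kg.
Tool frame: the origin (TCP) lies midway between the tips of the shut fingers; the grasp point (between the pads) lies robot.tcp_to_grasp behind it (robot.tcp_to_grasp is the distance from the TCP to the grasp point, in mm); z points along the fingers, y is the line along which they close (so a half turn about z gives the same grasp; the last joint's range is limited). The gripper opens to 85 mm and grips with 20 to 120 N. Pads are 22 mm wide; open, the fingers measure 114 mm over their backs; the gripper's body (76 mm by 85 mm) begins 54 mm behind the grasp point. The pads swing forward as they close: fully open they stand 13 mm farther back than shut.
Start: joints at [-1.316, 0.245, 1.558, -0, 1.339, -0.174], TCP at [270.263, -591.162, 231.29] pointing down, gripper open.
Joint ranges: [-3.13, 3.13], [-1.02, 2.26], [0.13, 2.54], [-0.95, 4.09], [0.21, 2.88], [-2.74, 2.74]. Speed limits (rad/s): [2.57, 2.57, 3.14, 3.14, 3.14, 3.14].

## Interface

Orientations are given as a rotation vector (axis times angle).
In Python, from station import robot, jaws, ik, monitor, read_camera, finish_job gives the robot as it stands. Calls block until the motion is done:
- robot.move_pose(position, orientation): joint-space move of the TCP to a pose.
- robot.line_to(position, rotation=None, vel=150): straight line of the TCP; rotation=None keeps the orientation; vel is the mean speed in mm/s.
- robot.move_j(angles): joint-space move.
- jaws.set_gripper(opening): finger opening in mm; the grip force is fixed at half the most; returns when the fingers have stopped.
- robot.sleep(seconds).
- ik(position, orientation): joint angles nearest the present ones, or None.
- monitor.get_state(): the state.
- read_camera(name): name is "side" or "top"; returns a dict with "frame" (384x512x3 uint8, red, green, blue), "intrinsics" (3x3 intrinsics, pixels), "extrinsics" (4x4, takes a point from world to camera coordinates). Camera axes: x right, y up, looking along -z (the intrinsics and any distortion apply to the point x, -y, -z); pixel columns grow to the right and rows downward; lengths in mm; the calibration is good to about 2 mm. A picture is of the moment at which its call begins. There is no depth.
A pose or a line that the arm cannot do raises robot.Unreachable and nothing moves.
- finish_job(): hands the job in; it is judged then, once.
The state is a dict: "time_s": time; "qpos": joint angles; "joint_velocities": joint speeds; "effort": joint torques, N m; "position": TCP position; "orientation": TCP orientation; "wrist_force": force on the tool from outside, world axes, zero at the start; "wrist_torque": the same for the moment, N m; "opening": finger opening in mm; "gripper_force": force on a finger pad.
Only numpy, scipy, OpenCV 4.12 (cv2) and the standard library are available. Lean on these libraries where they do the work, as an engineer would, in place of code of your own. Each camera call takes 0.05 s, during which the arm holds its last target. There are 200 camera calls.

## Working session

There is one attempt and no reset: what is moved stays moved. The work goes in short steps, each a Python script; the robot and the scene stay as the last script left them, time stands still between calls to the robot, and variables do not carry over. Pictures are saved under pics/ and viewed, at most 10 in all, crops included, and the job is handed in when it is done.

```bash
mkdir -p pics; ls
python3 - <<'E'
from station import robot, jaws, monitor, read_camera
import cv2, numpy as np
for n in ("top","side"):
    c=read_camera(n); cv2.imwrite(f"pics/{n}0.png",c["frame"][:,:,::-1]); np.savez(f"{n}0.npz",**{k:v for k,v in c.items()})
    print(n,c.keys(),c["intrinsics"],c["extrinsics"])
s=monitor.get_state();print(s["time_s"],s["orientation"],robot.tcp_to_grasp)
E
```

```text
pics
top dict_keys(['frame', 'intrinsics', 'extrinsics']) [[358.66860266   0.         260.02392172]
 [  0.         358.66860266 191.63289201]
 [  0.           0.           1.        ]] [[-1.45639779e-02 -9.99779559e-01  1.51236397e-02 -1.81184977e+02]
 [ 9.93381022e-01 -1.27439247e-02  1.14156634e-01 -5.94824892e+02]
 [-1.13938735e-01  1.66861114e-02  9.93347642e-01 -8.97297025e+02]
 [ 0.00000000e+00  0.00000000e+00  0.00000000e+00  1.00000000e+00]]
side dict_keys(['frame', 'intrinsics', 'extrinsics']) [[422.29793184   0.         257.26527898]
 [  0.         422.29793184 190.82590747]
 [  0.           0.           1.        ]] [[ 9.89225706e-01 -1.44602416e-01 -2.28613927e-02 -5.91512801e+02]
 [ 9.86450542e-02  5.42988993e-01  8.33925720e-01 -4.08284681e+01]
 [-1.08174189e-01 -8.27195923e-01  5.51402983e-01 -1.32161972e+03]
 [ 0.00000000e+00  0.00000000e+00  0.00000000e+00  1.00000000e+00]]
0.1 [-3.06794391e+00 -6.68097132e-01  1.20374163e-04] 18.700000000000003
```

View pics/top0.png

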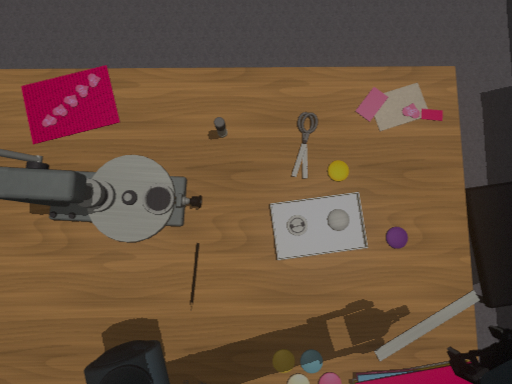

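View pics/side0.png

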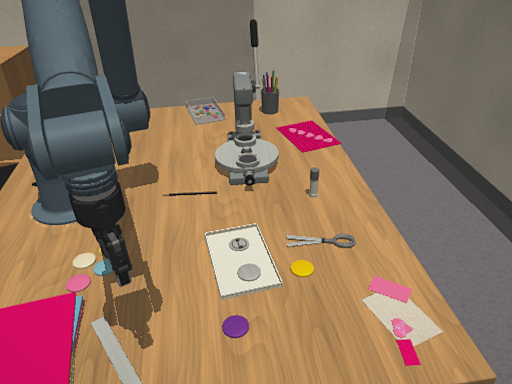

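In the top view, the things that could be taken for the shell are the grey disc in the tray (339,220), the pin back (297,226), the yellow disc (339,171) and the purple disc (397,238). The description fits the plain grey disc at (339,220). The loading die is at (159,199) and the knob at (196,202). I'll check these in close crops.

Run:
```python
import cv2, numpy as np
def crop(n,x,y,w,h,k): 
    return cv2.resize(cv2.imread(f"pics/{n}0.png")[y:y+h,x:x+w],None,fx=k,fy=k,interpolation=cv2.INTER_CUBIC)
a=np.vstack([crop("top",265,185,100,75,4),crop("side",195,215,100,75,4)])
b=np.vstack([crop("top",120,165,100,75,4),crop("side",205,130,100,75,4)])
cv2.imwrite("pics/crops.png",np.hstack([a,b]))
```

```text
(no output)
```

View pics/crops.png

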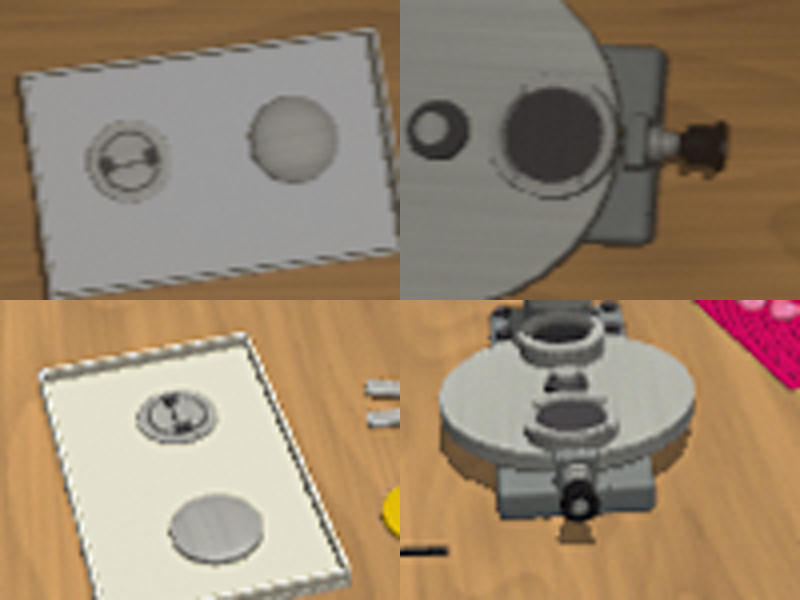

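The crop confirms the shell: a plain grey disc at top (338.3,219.8) and side (249,272). The ring with the pin at (297,226) is the pin back. The die floor is at top (158.5,198.8) and side (247.8,159). The knob barrel is at top (195.3,201.5), and its end face at side (250,179.8).

```bash
cat > geo.py <<'E'
import numpy as np, cv2
from scipy.optimize import least_squares
C={n:np.load(f"{n}0.npz") for n in ("top","side")}
def proj(n,p,C=C):
    c=C[n]; q=(c["extrinsics"]@np.r_[p,1])[:3]*[1,-1,-1]; q=c["intrinsics"]@q; return q[:2]/q[2]
def tri(**o):
    r=least_squares(lambda p:np.concatenate([proj(n,p)-o[n] for n in o]),[600,0,50]); return r.x,np.abs(r.fun).max()
def atz(n,uv,z):
    return np.r_[least_squares(lambda p:proj(n,np.r_[p,z])-uv,[600,0]).x,z]
E
python3 - <<'E'
from geo import *
np.set_printoptions(precision=1,suppress=True)
print("shell",tri(top=(338.3,219.8),side=(249,272)), atz("top",(338.3,219.8),8),atz("side",(249,272),8))
print("die",tri(top=(158.5,198.8),side=(247.8,159)),atz("top",(158.5,198.8),64),atz("side",(247.8,159),64))
print("lip",tri(top=(200.8,201.8),side=(250,179.8)),atz("top",(200.8,201.8),41),atz("side",(250,179.8),41))
print("barrel",atz("top",(194.8,201.3),41))
print("pin",atz("top",(297.2,225.5),5))
print("hub",atz("top",(129.5,197.3),70))
# base far corners at z=30 and tray corners z=14
for u in [(664,48),(655,242)]: print("base",atz("top",(120+(u[0]-400)/4,165+u[1]/4),30))
for u in [(20,76),(374,30),(400,252),(50,297)]: print("tray",atz("top",(265+u[0]/4,185+u[1]/4),14))
E
```

```text
shell (array([ 518.4, -397.8,    5.5]), np.float64(0.37918415521014026)) [ 517.3 -397.1    8. ] [ 519.  -400.3    8. ]
die (array([575.3,  65.4,  64.7]), np.float64(0.5889957061674522)) [574.2  65.6  64. ] [577.4  66.9  64. ]
lip (array([568.2, -37.6,  47.4]), np.float64(0.7120840809666902)) [567.3 -36.6  41. ] [571.6 -27.3  41. ]
barrel [568.8 -21.2  41. ]
pin [ 503.8 -287.4    5. ]
hub [578.3 135.9  70. ]
base [634.   4.  30.]
base [507.5   8.6  30. ]
tray [ 561.4 -215.6   14. ]
tray [ 589.  -452.7   14. ]
tray [ 442.3 -463.1   14. ]
tray [ 416.8 -232.6   14. ]
```

```bash
cat > h.py <<'E'
from station import robot, jaws, ik, monitor, read_camera
from geo import *
from scipy.spatial.transform import Rotation as R
np.set_printoptions(precision=2,suppress=True)
SHELL=np.array([518.,-398.]); DIE=np.array([575.2,65.5]); YAW=-0.062; TRAY=0.113
PX=np.array([np.cos(YAW),np.sin(YAW)]); PY=np.array([-PX[1],PX[0]])
def down(phi):
    y=np.array([np.cos(phi),np.sin(phi),0]); z=np.array([0,0,-1.]); return R.from_matrix(np.c_[np.cross(y,z),y,z]).as_rotvec()
def st(): return monitor.get_state()
def show(m=""): s=st(); print(m,round(s["time_s"],2),"pos",s["position"],"F",s["wrist_force"],"open",s["opening"],"gf",s["gripper_force"])
def shot(tag,boxes):
    ims=[]
    for n,(x,y,w,h) in boxes.items():
        f=read_camera(n)["frame"][:,:,::-1]; cv2.imwrite(f"pics/{n}_{tag}.png",f)
        ims.append(cv2.resize(f[y:y+h,x:x+w],(400,400*h//w),interpolation=cv2.INTER_CUBIC))
    cv2.imwrite(f"pics/{tag}.png",np.hstack(ims))
E
python3 - <<'E'
from h import *
q=np.array(st()["qpos"])
for k in (0,np.pi):
    for n,p,f in (("shell",[*SHELL,60],TRAY),("die",[*DIE,60],YAW),("knob",[*(DIE-92*PY),22],YAW)):
        print(k,n,ik(p,down(f+k)))
E
```

```text
0 shell [-0.83  0.45  1.64 -0.    1.06 -0.94]
0 die [-0.08  0.3   1.84 -0.    1.01 -0.02]
0 knob [-0.25  0.34  1.87 -0.    0.93 -0.18]
3.141592653589793 shell [-0.83  0.45  1.64 -0.    1.06  2.2 ]
3.141592653589793 die None
3.141592653589793 knob None
```

Run:
```python
from h import *
jaws.set_gripper(68)
o=down(TRAY)
robot.move_pose([*SHELL,70],o); show("above")
robot.line_to([*SHELL,22],vel=120); show("near")
shot("near",{"top":(290,180,100,100),"side":(200,210,100,100)})
```

```text
above 1.75 pos [ 517.96 -399.22   70.89] F [-0.16 -0.13  0.74] open 68.21098377606219 gf 0.0
near 2.3 pos [ 517.88 -398.35   22.  ] F [ 0.35 -0.1   0.03] open 67.701524632319 gf 0.0
```

View pics/near.png

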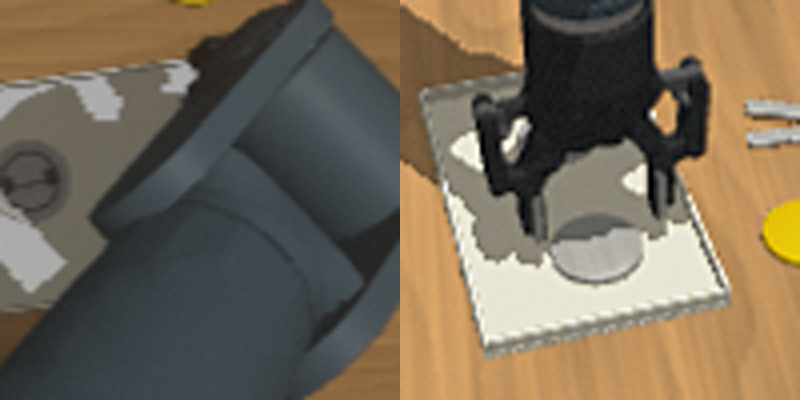

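The side view shows the open fingers straddling the shell, with tips near crop x 537 and 660 and the shell centre at 597. It is centred, so I'll touch the tray floor and grip.

Run:
```python
from h import *
robot.line_to([*SHELL,0],vel=60); show("low")
f0=st()["wrist_force"][2]; z=0
while z>-7:
    z-=0.7; robot.line_to([*SHELL,z],vel=20)
    if st()["wrist_force"][2]-f0>2.5: break
show("touch")
zt=st()["position"][2]
robot.line_to([*SHELL,zt+3.1],vel=30)
show("up")
jaws.set_gripper(50); show("grip")
```

```text
low 2.92 pos [ 517.74 -397.69   -0.61] F [0.39 0.8  0.56] open 67.91206631945008 gf 0.0
touch 4.67 pos [ 518.14 -398.17   -4.07] F [-1.2   1.83  6.11] open 67.96870248265286 gf 2.6677818596363068
up 4.95 pos [ 518.08 -398.08   -0.84] F [-0.19 -0.43  0.4 ] open 68.10982032212574 gf 0.0
grip 5.24 pos [ 518.37 -398.35   -0.19] F [-0.49  0.81  5.64] open 54.09928391655047 gf 62.30565547943115
```

Run:
```python
from h import *
show()
robot.line_to([*SHELL,40],vel=60); show("lift")
shot("lift",{"side":(210,220,80,80)})
```

```text
5.24 pos [ 518.37 -398.35   -0.19] F [-0.49  0.81  5.64] open 54.09928391655047 gf 62.30565547943115
lift 6.08 pos [ 517.78 -397.78   39.72] F [ 0.44  0.36 -1.17] open 54.077856460545746 gf 62.98817753791809
```

View pics/lift.png

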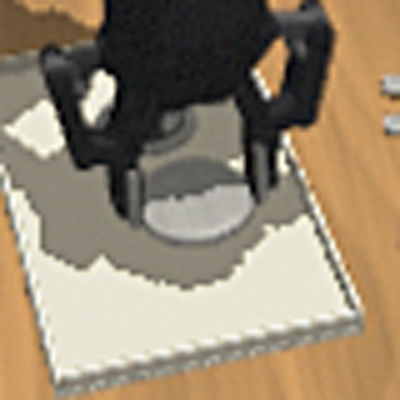

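Run:
```python
from geo import *
for p in [(518,-398,8),(518,-398,46),(518,-398,48),(518,-405,46)]: print(p,proj("side",p))
im=cv2.imread("pics/side_lift.png"); cv2.imwrite("pics/lift2.png",cv2.resize(im[235:285,215:285],None,fx=11,fy=11,interpolation=cv2.INTER_CUBIC))
```

```text
(518, -398, 8) [248.47766958 271.38812359]
(518, -398, 46) [247.93909831 259.95754611]
(518, -398, 48) [247.91014069 259.34295276]
(518, -405, 46) [248.30621147 261.92891043]
```

View pics/lift2.png

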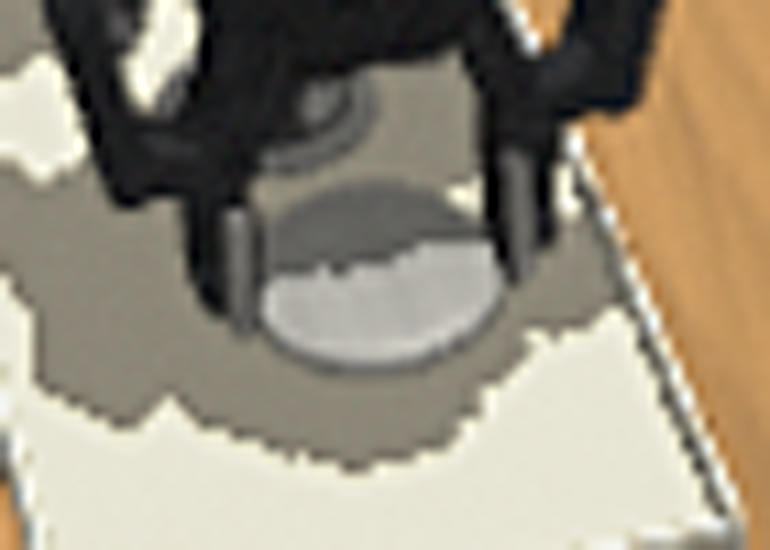

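The crop shows the shell held level between the pads, centred near pixel (249.7,260.1) where (248,260) was predicted. Next I'll carry it to the die.

Run:
```python
from h import *
robot.line_to([*SHELL,110],vel=150)
robot.move_pose([*(DIE-150*PY),140],down(YAW)); show("approach")
robot.line_to([*DIE,140],vel=150)
robot.line_to([*DIE,74],vel=80); show("over")
shot("over",{"side":(215,120,70,70),"top":(120,150,100,100)})
for z in (64,68,78,82): print(z,proj("side",[*DIE,z]))
```

```text
approach 7.96 pos [565.83 -85.   139.61] F [ 0.4  -0.59  0.22] open 54.34639420681719 gf 62.99411416053772
over 10.08 pos [575.73  65.5   74.55] F [-0.09 -0.28  0.51] open 54.68070180692006 gf 62.99973964691162
64 [247.2  159.26]
68 [247.15 158.21]
78 [247.04 155.55]
82 [247.   154.48]
```

View pics/over.png

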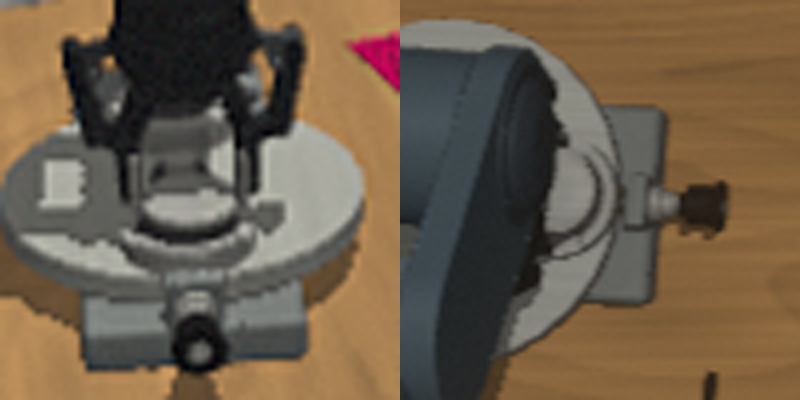

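The shell hangs level over the die. Its side-view centre is column 248.3, the die ring's is 248.2, and its -y edge in the top view lines up with the recess allowing for parallax. I'll lower it until it touches.

Run:
```python
from h import *
robot.line_to([*DIE,64.5],vel=40); robot.sleep(.1); show("start")
f0=np.array(st()["wrist_force"]); z=64.5
while z>58:
    z-=0.5; robot.line_to([*DIE,z],vel=15)
    f=np.array(st()["wrist_force"])-f0
    print(round(z,1),f)
    if f[2]>4: break
robot.sleep(.1); show("touch")
```

```text
start 10.67 pos [575.23  65.49  64.5 ] F [ 0.69  0.28 -0.28] open 54.06426097436614 gf 63.00464987754822
64.0 [ 0.28 -0.33  0.45]
63.5 [-1.59 -0.17  0.13]
63.0 [-0.84 -0.53  0.92]
62.5 [-0.74 -0.51  1.25]
62.0 [-1.35 -0.13  0.53]
61.5 [-0.69 -0.4   0.33]
61.0 [-0.46 -0.01  0.09]
60.5 [-1.41  0.1   3.12]
60.0 [-1.4   0.01  5.23]
touch 13.02 pos [575.66  65.54  60.81] F [-0.86  1.22  5.51] open 54.20776756339243 gf 63.592751026153564
```

Run:
```python
from h import *
jaws.set_gripper(70); show("open")
robot.line_to([*DIE,130],vel=100)
K=DIE-85*PY
robot.line_to([*(K-60*PY),130],vel=150); show("clear")
shot("placed",{"top":(120,150,100,100),"side":(205,110,100,100)})
```

```text
open 13.32 pos [574.95  65.48  59.63] F [ 0.31 -0.79 -0.16] open 70.04345013016979 gf 0.0
clear 15.28 pos [566.13 -78.58 129.86] F [ 0.14  0.34 -0.14] open 69.78683353599621 gf 0.0
```

View pics/placed.png

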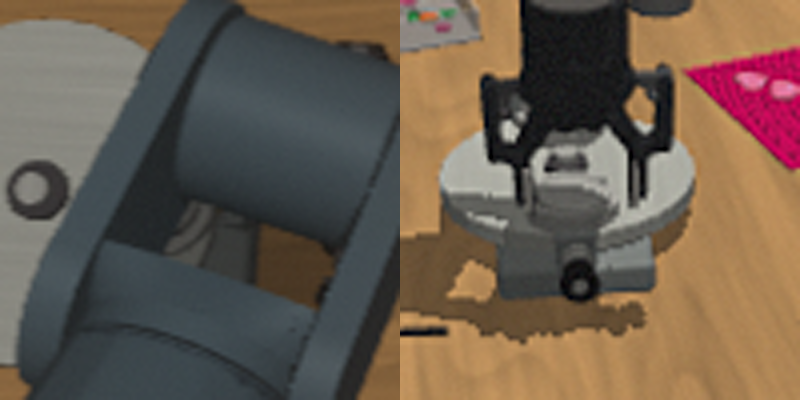

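The arm hides the die in this view, so I'll step aside for a clear look.

Run:
```python
from h import *
robot.move_pose([480,-200,160],down(YAW)); show("clear")
shot("placed2",{"top":(135,170,75,60),"side":(225,140,50,40)})
im=cv2.imread("pics/placed2.png");cv2.imwrite("pics/placed2b.png",np.vstack([im,np.hstack([cv2.resize(cv2.imread(f"pics/{n}0.png")[y:y+h,x:x+w],(400,320),interpolation=cv2.INTER_CUBIC) for n,(x,y,w,h) in {"top":(135,170,75,60),"side":(225,140,50,40)}.items()])[:im.shape[0]]]))
```

```text
clear 16.04 pos [ 480.3  -199.37  159.88] F [0.51 0.02 0.24] open 69.71831408822946 gf 0.0
```

View pics/placed2b.png

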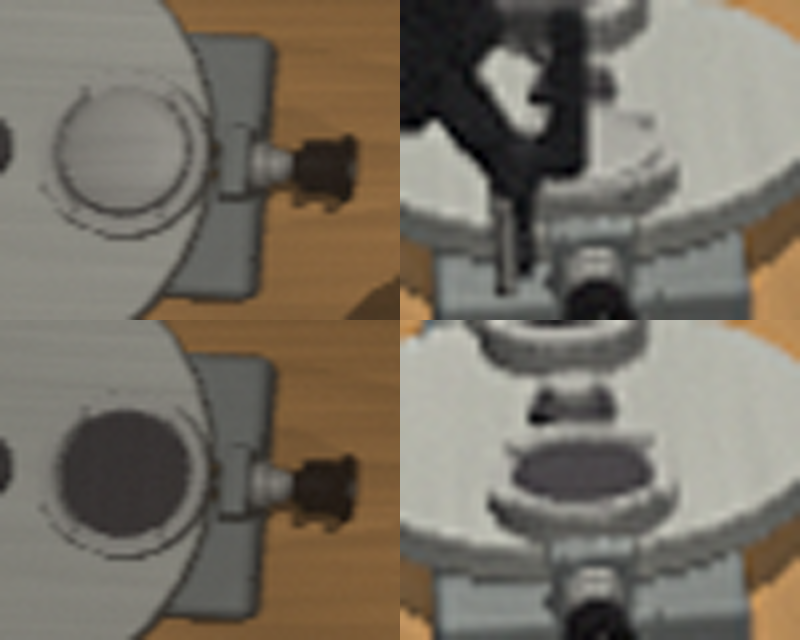

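The shell lies centred and flat in the recess, at crop (122,150) against the bare floor's (124,153). The knob barrel spans crop x 300–335 and y 137–193. Now the knob.

Run:
```python
from h import *
jaws.set_gripper(52)
K=DIE-85.8*PY
robot.move_pose([*K,110],down(YAW))
robot.line_to([*K,22.3],vel=80); robot.sleep(.1); show("at knob")
f0=np.array(st()["wrist_force"])
jaws.set_gripper(15); robot.sleep(.2); show("gripped")
p0=np.array(st()["position"])
for d in np.arange(1,17.1,1):
    robot.line_to([*(K-d*PY),22.3],vel=15); s=st()
    fy=(np.array(s["wrist_force"])-f0)[:2]@PY
    print(d, "travel",-(np.array(s["position"])-p0)[:2]@PY,"F",fy)
    if d>=13 and fy>19: break
robot.sleep(.2); show("pulled")
shot("pulled",{"top":(135,170,75,60),"side":(225,140,75,60)})
```

```text
at knob 18.65 pos [570.39 -20.23  22.97] F [ 0.41 -0.75  0.52] open 52.217639476955405 gf 0.0
gripped 19.22 pos [568.38 -19.47  22.66] F [-7.14  3.18  8.58] open 24.109896346195924 gf 59.90684989839792
1.0 travel 0.11317661378407673 F 6.286402159557065
2.0 travel 0.9585950994540545 F 7.098762464918934
3.0 travel 1.8554943266643664 F 7.359250998639969
4.0 travel 2.7817089789525253 F 7.770029288914136
5.0 travel 3.7000135339689577 F 8.68642828698325
6.0 travel 4.59789603122291 F 9.383227392182706
7.0 travel 5.5014084966753325 F 8.904839268022744
8.0 travel 6.428005635647612 F 9.331041137147048
9.0 travel 7.381362303749132 F 10.189288281316477
10.0 travel 8.278925594499666 F 10.042269703430698
11.0 travel 9.174706506678355 F 10.734499539545485
12.0 travel 10.097134173883232 F 10.710292319274577
13.0 travel 11.013075086017473 F 10.950056929081022
14.0 travel 11.918579779403457 F 12.589789823188411
15.0 travel 12.817192637142801 F 12.377048364374764
16.0 travel 13.745620175186016 F 11.79002120659338
17.0 travel 14.015953562744265 F 15.09970914104189
pulled 23.67 pos [567.46 -33.47  22.68] F [-5.22 14.74  9.52] open 24.024208312466765 gf 62.52943083643913
```

View pics/pulled.png

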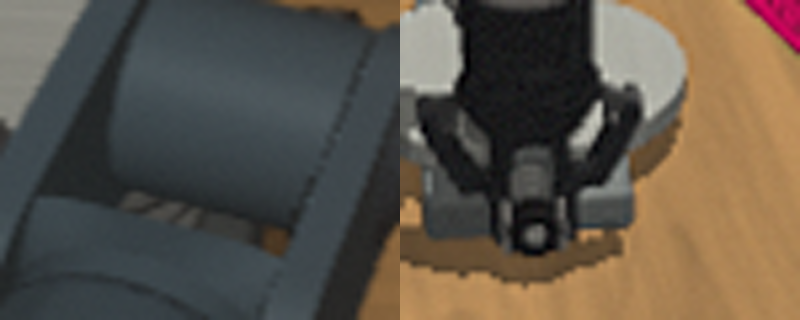

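The side view shows the fingers on the knob barrel, with the lip facing the camera at (535,237). The pull has run 14.0 mm and the force has risen past the spring's 12 N, so the plunger is on its stop. I'll add a little preload and confirm it holds before handing in.

Run:
```python
from h import *
K=DIE-85.8*PY
robot.line_to([*(K-18.2*PY),22.3],vel=15); show("a"); robot.sleep(1); show("b")
from station import finish_job
s=st()
if s["opening"]<28 and np.array(s["wrist_force"])[1]>12: print(finish_job())
```

```text
a 24.02 pos [567.42 -33.48  22.65] F [-4.01 19.69  9.41] open 24.059114734402865 gf 63.57927851378918
b 25.02 pos [567.46 -33.49  22.68] F [-5.03 20.47 10.71] open 24.438792158580707 gf 63.554026409983635
the job is handed in; nothing more can be done
None
```

The shell lies dome up, centred and flat in the loading die, and the arm is holding the plunger knob fully back on its stop (14 mm of travel, about 20 N); the job was handed in at 25 s.

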